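Seat a reagent cartridge under a push-latch cover

ROBOT

A 6-joint arm with a two-finger parallel gripper is mounted at the origin on the work surface. World frame = base frame: x ahead of the robot, y to its left, z up, the work surface at z = 0. Lengths are in mm, angles in rad, forces in N, time in s.
With the tool pointing down it reaches from about 350 to 875 mm from the base axis. Payload 4.2 kg.
Tool frame: the origin (TCP) lies on the mounting face of the last link; the fingertips stand 173 mm ahead of it and the grasp point (between the pads) lies 155 mm ahead of it; z points along the fingers, y is the direction in which the jaws open and shut (so a half turn about z gives the same grasp; the last joint's range is limited). The gripper opens to 85 mm and grips with 20 to 120 N. Pads are 22 mm wide; open, the fingers measure 114 mm over their backs; the gripper's body (76 mm by 85 mm) begins 54 mm behind the grasp point. The pads swing forward as they close: fully open they stand 13 mm farther back than shut.
Start: joints at [-0.891, 0.385, 0.008, 0, -1.194, -0.259], TCP at [255.32, -570.449, 404.712] pointing down, gripper open.
Joint ranges: [-3.14, 3.14], [-1.21, 2.06], [-1.07, 1.41], [-3.16, 2.05], [-2.99, -0.16], [-3.1, 3.1]. Speed limits (rad/s): [2.79, 2.79, 3.14, 3.14, 3.14, 3.14].

INTERFACE

Orientations are given as a unit quaternion [x, y, z, w].
In Python, from bench import arm gives the robot as it stands.
- The arm moves only by the shell command python3 -m jog 'ROWS' [OPENING]. ROWS is JSON, a list that holds one entry, the list of rows, each a list of 4 numbers: the shift along the tool's x, y, z in mm, then the turn about the tool's z in degrees. In form: [[[x, y, z, spin], ...]]. A call has exactly 5 rows; each row is the pose to reach, as a shift and turn from the pose measured when the call began, along the tool's axes at that moment; what a row does not reach only later rows make up. A row lasts 1/8 s, in which the tool goes at most 62.5 mm and 10.7 degrees, less where a joint would pass 70% of its speed; a pose out of reach is approached as far as the arm can. A call with a gripper value outside its range is refused whole. OPENING is the finger opening in mm, from 0 to 85.4, set as the call begins (- or left out, the last holds). The fingers move at their own pace and stop on an object; the grip force is fixed at half the most. Time passes only in rows, so rows that repeat a pose let the fingers close, or fill a call up. It gives the time, the measured TCP pose, the force and the opening at its end, in the units of the state.
- arm.read_state(): the state, without advancing time (a new reading comes with each control period).
- arm.get_image(name): name is "scene" or "top" or "wrist"; returns (picture, depth): 384x512x3 uint8, blue, green, red; 384x512 float32, mm along the optical axis (not along the pixel's ray), 0 where there is no reading.
- arm.camera_params(name): a dict with "mtx" (3x3 intrinsics, pixels), "k1" (the pictures are not rectified: a ray, as slopes to the right and down, at radius r is drawn at 1 + k1 r^2 times it, then the intrinsics apply), "R" (3x3) and "t" (3): a world point X has camera coordinates R X + t. Camera axes: x right, y down, z forward; pixel columns grow to the right and rows downward; lengths in mm; the calibration is good to about 2 mm. A picture is of the moment at which its call begins: read the wrist's pose just before it. camera_params takes no time and is no camera call; for the wrist camera it gives the pose at the moment of the call.
- arm.job_done(): hands the job in, once; it reports no verdict.
The state is a dict: "clock": time; "joints": joint angles; "joint_vel": joint speeds; "joint_efforts": joint torques, N m; "position": TCP position; "ee_rot": TCP orientation; "contact_force": force on the tool from outside, world axes, zero at the start; "wrist_torque": the same for the moment, N m; "gripper_width": finger opening in mm.
Only numpy, scipy, OpenCV 4.12 (cv2) and the standard library are available. Lean on these libraries where they do the work, as an engineer would, in place of code of your own. Each camera call takes 0.05 s, during which the arm holds its last target.

TASK

Press the analyser's grey cover on the pad at its free edge and let go so that it pops open, push the reagent cartridge that stands too high in the bay down until it is fully home, level with its neighbour, then push the cover over and press it down until it latches shut again. Only push with the closed fingers: pick nothing up or pull anything out, and leave the vial, the bottle, the beaker and the tube rack where they stand.

Things in the scene. Friction and masses are not known exactly. Their poses are not given: they have to be found in the camera images.
- analyser: Low white bench analyser, fixed, 260 (x) x 300 (y) x 110 mm high, from y = -160 to +140 mm. Origin on the bench under the bay's centre; z up, x away from the robot at yaw 0, y towards the hinge. The bay in its top is 130 (x) x 150 (y) mm. The cover's hinge runs along x at y = +80 mm, 127 mm above the bench.
- cover (a joint): Cover angle: 0 latched and level, free edge towards -y; grows to 1.6 rad, upright, outer face to +y. Push-push latch: press down to the stop at -0.071 rad (10 mm down at the pad, 2 to 4 N; less than -0.06 may not switch it) and let go: latched, it then swings open by itself (spring) in about 1.5 s and stays; open, pressing to the same stop and letting go latches it at 0.
- cover_press (a point): Point on the cover's outer (top) face, moving with it: middle of the thin black pad (50 x 26 mm), 22 mm in from the free edge, 135 mm from the hinge axis. Latched, this face lies level 132 mm above the bench, 22 mm over the analyser's deck.
- cover_hinge (a point): Middle of the hinge axis (along the analyser's x), at the cover's mid-thickness; fixed. The cover is a flat grey panel 144 mm along x, 157 mm from hinge to free edge, 10 mm thick. A spring always drives it open: 0.27 N m at angle 0, 0.11 N m at 1.6 rad (its 120 g weight works against the spring).
- raised_cartridge (a joint): Height in m of the raised cartridge above its home position; 0 = fully home. It starts 8 to 13 mm up, stays where it is put, and slides straight down to a firm stop with about 5 N (7 N at most).
- raised_cartridge_top (a point): Centre of the flat top of the raised cartridge: white block, top 44 (x) x 56 (y) mm. When home its top is 95 mm above the bench, 15 mm below the analyser's deck. It lies in the nearer or the farther of the bay's two places, its centre 110 mm to the -y side of the hinge.
- seated_cartridge (a joint): The same for the neighbouring cartridge, which is already home (0).
- seated_cartridge_top (a point): Centre of the flat top of the neighbouring, already seated cartridge, the same shape, 58 mm from the other along the analyser's x.
- vial: Bystander: small amber vial, 26 mm wide, 35 mm high, standing on the analyser's deck behind the cover; origin under its base.
- wash_bottle: Bystander: white bottle, 52 mm wide, 120 mm high, on the bench to the robot's right; origin under its base.
- beaker: Bystander: clear beaker, 64 mm wide, 75 mm high, on the bench to the robot's left; origin under its base.
- tube_rack: Bystander: steel rack of capped tubes, 70 x 150 x 82 mm high, on the bench beyond the beaker; origin under its base.

How it is judged (in metres and radians):
On the way, in this order (a step that is already met when the one before it is completed fails the run):
1. the cover has popped open (more than 1.2 rad) with the cartridge still raised (value of joint cover above 1.2 rad and value of joint raised_cartridge above 0.005 m), for 0.2 s.
2. the raised cartridge is pushed home (within 2 mm) while the cover is open (value of joint raised_cartridge below 0.002 m and value of joint cover above 0.9 rad), for 0.2 s.
At the end, for the whole second after the job is handed in: The cover is latched and at rest within 0.03 rad of its closed position, and both cartridges are home within 2 mm (value of joint cover between -0.03 and 0.03 rad and velocity of joint cover between -0.05 and 0.05 rad/s and value of joint each of raised_cartridge, seated_cartridge below 0.002 m); the robot touches nothing.
It fails at once if a cartridge is pulled up (raised one above 17 mm, seated one above 4 mm) (value of joint raised_cartridge above 0.017 m or value of joint seated_cartridge above 0.004 m).
It fails at once if a bystander is moved by more than 20 mm, lifted or tipped (distance of any of vial, wash_bottle, beaker, tube_rack from where it was at the start of the episode above 0.02 m or angle between any of vial, wash_bottle, beaker's own z axis and vertical above 0.6 rad).
It also fails if it takes over 51 s, if anything falls off the work surface, if the arm or the gripper's body presses on something with over 40 N, if the wrist force passes 120 N, or if a joint passes its speed limit or range.

## Working session

There is one attempt and no reset: what is moved stays moved. The work goes in short steps, Python scripts to look and compute and a shell command to move; the robot and the scene stay as the last step left them, time stands still between calls to the robot, and variables do not carry over. Pictures are saved under pics/ and viewed, and the job is handed in when it is done.

```bash
ls; mkdir -p pics; python3 - <<'E'
from bench import arm
import cv2,numpy as np
s=arm.read_state();print(s)
for n in ["scene","top"]:
    p,d=arm.get_image(n);cv2.imwrite(f"pics/{n}0.png",p);np.save(f"{n}0.npy",d)
    c=arm.camera_params(n);print(n,c)
E
```

```text
pics
{'clock': 0.0, 'joints': array([-8.91384097e-01,  3.85551656e-01,  6.61317539e-03, -4.94034603e-04,
       -1.19400973e+00, -2.58605023e-01]), 'joint_vel': array([-1.35395377e-03, -5.13663493e-05,  1.94418856e-04,  2.11333274e-04,
        5.25554356e-04, -1.11613220e-03]), 'joint_efforts': array([ 1.45012851e-03, -3.92288446e+01,  1.88400435e+01,  4.18599665e+00,
       -4.60824158e-03,  1.70655221e-05]), 'position': array([ 255.25801445, -570.26641932,  403.61991702]), 'ee_rot': array([-2.08765369e-01,  9.77965138e-01,  1.06353459e-03, -2.81528783e-04]), 'contact_force': array([ 0.02365943, -0.28359461, -0.16296487]), 'wrist_torque': array([-0.0137752 , -0.01393671,  0.02653281]), 'gripper_width': 85.42384543039536}
scene {'mtx': array([[417.57120995,   0.        , 253.11669756],
       [  0.        , 417.57120995, 189.16300314],
       [  0.        ,   0.        ,   1.        ]]), 'k1': -0.006975547703977629, 'R': array([[-0.54882963,  0.83592367,  0.00420174],
       [ 0.51464734,  0.34184649, -0.78630725],
       [-0.65872919, -0.4293863 , -0.61782138]]), 't': array([ 301.70163564, -186.7496555 , 1582.08183418])}
top {'mtx': array([[355.10935171,   0.        , 251.19316213],
       [  0.        , 355.10935171, 194.10283598],
       [  0.        ,   0.        ,   1.        ]]), 'k1': 0.037299526139900674, 'R': array([[ 0.01491445, -0.99988444, -0.00294481],
       [-0.99756332, -0.01467895, -0.06820516],
       [ 0.06815405,  0.00395488, -0.99766697]]), 't': array([  -5.08197914,  545.85194403, 1100.84644572])}
```

View pics/scene0.png

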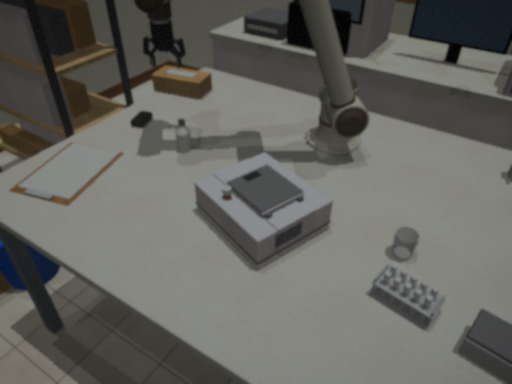

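View pics/top0.png

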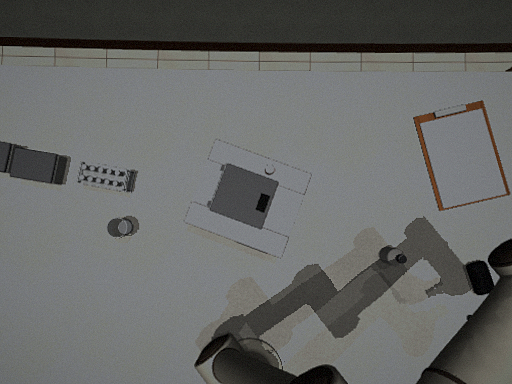

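```bash
cat > h.py <<'E'
from bench import arm
import cv2,numpy as np
def ray(n,u,v,c=None):
    c=c or arm.camera_params(n)
    K=c["mtx"];k=c["k1"]
    xd=np.array([(u-K[0,2])/K[0,0],(v-K[1,2])/K[1,1]]);x=xd.copy()
    for _ in range(20): x=xd/(1+k*(x@x))
    R=np.array(c["R"]);t=np.array(c["t"])
    return -R.T@t, R.T@np.array([x[0],x[1],1.])
def atz(n,u,v,z,c=None):
    o,d=ray(n,u,v,c);return o+d*(z-o[2])/d[2]
def atd(n,u,v,dep,c=None):
    o,d=ray(n,u,v,c);return o+d*dep
def proj(n,X,c=None):
    c=c or arm.camera_params(n)
    p=np.array(c["R"])@np.array(X)+c["t"];x=p[:2]/p[2];x=x*(1+c["k1"]*(x@x))
    return c["mtx"][0,0]*x[0]+c["mtx"][0,2],c["mtx"][1,1]*x[1]+c["mtx"][1,2]
def tri(a,b):
    (o1,d1),(o2,d2)=a,b
    A=np.stack([d1,-d2],1);s=np.linalg.lstsq(A,o2-o1,rcond=None)[0]
    p,q=o1+d1*s[0],o2+d2*s[1];return (p+q)/2,np.linalg.norm(p-q)
E
python3 - <<'E'
import cv2,numpy as np
p=cv2.imread("pics/top0.png")[125:275,170:370]
cv2.imwrite("pics/top0c.png",cv2.convertScaleAbs(cv2.resize(p,None,fx=4,fy=4,interpolation=cv2.INTER_CUBIC),alpha=1.6))
p=cv2.imread("pics/scene0.png")[145:270,180:345]
cv2.imwrite("pics/scene0c.png",cv2.convertScaleAbs(cv2.resize(p,None,fx=4.5,fy=4.5,interpolation=cv2.INTER_CUBIC),alpha=1.6))
E
```

```text
(no output)
```

View pics/top0c.png

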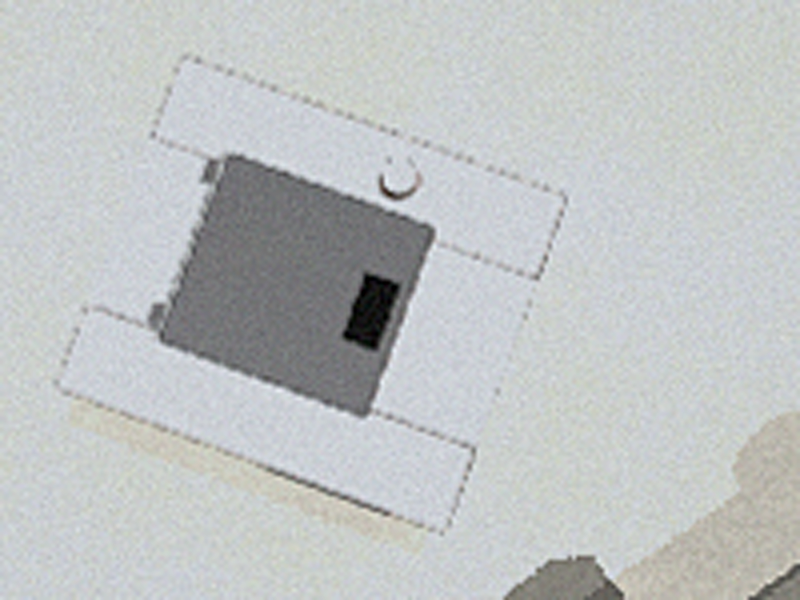

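View pics/scene0c.png

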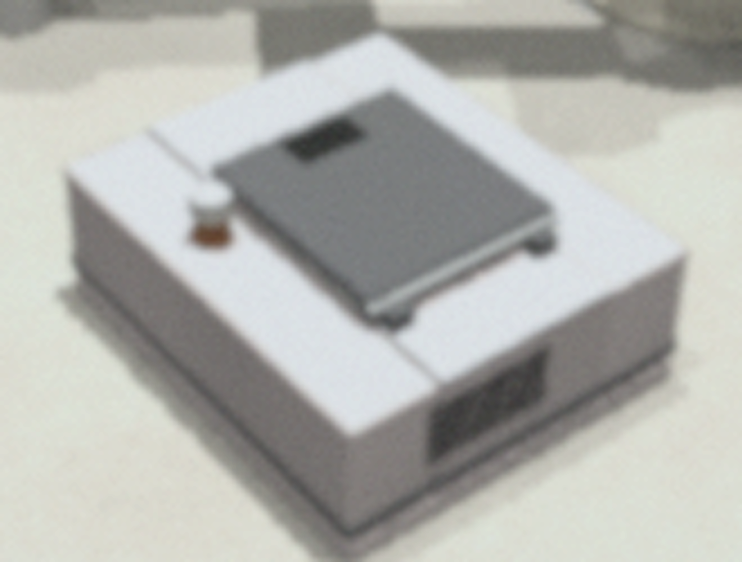

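```bash
python3 - <<'E'
from h import *
T=lambda x,y:(170+(x+.5)/4-.5,125+(y+.5)/4-.5)
S=lambda x,y:(180+(x+.5)/4.5-.5,145+(y+.5)/4.5-.5)
print("pad",tri(ray("top",*T(372,311)),ray("scene",*S(326,140))), atz("top",*T(372,311),132),atz("scene",*S(326,140),132))
# cover corners: hinge-far, free-far, free-near, hinge-near
P=[(232,155),(435,230),(366,415),(160,340)]
W=[atz("top",*T(*p),132) for p in P]
for w in W: print(w)
print("far free tri",tri(ray("top",*T(435,230)),ray("scene",*S(213,170))))
print("near free tri",tri(ray("top",*T(366,415)),ray("scene",*S(392,90))))
print("near hinge tri",tri(ray("top",*T(160,340)),ray("scene",*S(556,215))))
D=[(185,55),(567,197),(445,532),(58,388)]
V=[atz("top",*T(*p),110) for p in D]
for v in V: print(v[:2])
for a,b in ((0,1),(3,2)): 
    e=W[a]-W[b];f=V[a]-V[b];print(np.degrees(np.arctan2(e[1],e[0])),np.linalg.norm(e),np.degrees(np.arctan2(f[1],f[0])),np.linalg.norm(f))
for a,b in ((0,3),(1,2)): 
    e=W[a]-W[b];f=V[a]-V[b];print(np.degrees(np.arctan2(e[1],e[0]))+90,np.linalg.norm(e),np.degrees(np.arctan2(f[1],f[0]))+90,np.linalg.norm(f))
print("deck ctr",np.mean(V,0))
print("vial",atz("top",*T(400,175),145), tri(ray("top",*T(400,175)),ray("scene",*S(212,195))))
q=arm.read_state()["ee_rot"]
from scipy.spatial.transform import Rotation as R
print(R.from_quat(q).as_matrix())
E
```

```text
pad (array([514.37605692, -28.95629641, 134.67201528]), np.float64(2.5310505300865063)) [515.15630645 -30.11488923 132.        ] [510.74998738 -29.82605143 132.        ]
[624.86144248  70.99385171 132.        ]
[573.32179603 -74.06077206 132.        ]
[441.92440376 -26.81732508 132.        ]
[492.47349714 119.25057043 132.        ]
far free tri (array([572.98389364, -73.32994811, 129.63417616]), np.float64(2.133112925282207))
near free tri (array([441.27561935, -25.75294116, 131.50145771]), np.float64(2.5004978468481527))
near hinge tri (array([491.88188578, 121.31898182, 126.06001247]), np.float64(3.0602841847287507))
[701.363326   108.30348276]
[ 601.00501294 -171.0478217 ]
[359.12475127 -84.79589539]
[457.44403693 194.35939289]
70.43926438365072 153.9388808311401 70.23892787497545 296.8315049021812
70.91101641702248 154.56726995191121 70.59759145585652 295.96343846439356
69.97270042080717 140.90876115622194 70.56691078376065 258.6546718165938
70.2241393348749 139.63243884368288 70.37430676539739 256.7984730874864
deck ctr [529.73428179  11.70478964 110.        ]
vial [610.41164437 -48.1751779  145.        ] (array([609.61752628, -47.01874867, 145.35784043]), np.float64(2.7026469673072917))
[[-9.12847715e-01 -4.08299231e-01 -8.87697260e-04]
 [-4.08300185e-01  9.12846042e-01  1.74986157e-03]
 [ 9.58637972e-05  1.95980409e-03 -9.99998075e-01]]
```

```bash
python3 -m jog '[[[-46,39,0,9],[-92,78,0,18],[-138,117,0,27],[-184,155,0,36],[-230,194,0,43.7]]]' 0; python3 - <<'E'
from h import *
from scipy.spatial.transform import Rotation as R
s=arm.read_state();M=R.from_quat(s["ee_rot"]).as_matrix();print(s["joints"],M.round(3)); print("to go",M.T@(np.array([514.7,-30.7,345])-s["position"]))
E
```

```text
clock: 0.72
position: [386.4, -297.5, 403.9]
ee_rot: [0.173, 0.985, 0.001, -0.001]
contact_force: [-0.1, 0.3, 0.0]
gripper_width: -0.1
[-0.32270688  0.15084204 -0.31824644 -0.00168047 -1.10337009 -1.59436942] [[-0.94   0.34  -0.001]
 [ 0.34   0.94   0.002]
 [ 0.002  0.001 -1.   ]]
to go [-30.01317439 294.45609989  59.24062069]
```

```bash
python3 -m jog '[[[-6,59,0,0],[-12,118,0,0],[-18,177,5,0],[-24,236,20,0],[-30,294,29,0]]]'; python3 - <<'E'
from h import *
p,d=arm.get_image("wrist");cv2.imwrite("pics/w1.png",p);s=arm.read_state();print(s["position"],s["contact_force"])
from scipy.spatial.transform import Rotation as R
M=R.from_quat(s["ee_rot"]).as_matrix();print("to go",M.T@(np.array([514.7,-30.7,345])-s["position"]))
c=arm.camera_params("wrist");print(c);print("pad proj",proj("wrist",[514.7,-30.7,132],c), proj("wrist",list(s["position"][:2])+[132],c))
E
```

```text
clock: 1.35
position: [514.8, -29.2, 374.4]
ee_rot: [0.173, 0.985, 0.001, -0.001]
contact_force: [0.3, -0.3, 1.1]
gripper_width: -0.3
[517.44713905 -24.94633468 373.24529147] [ 1.37854308  1.62092074 -0.10592642]
to go [ 0.60629951 -6.40852664 28.23138529]
{'mtx': array([[309.37801183,   0.        , 254.7995999 ],
       [  0.        , 309.37801183, 192.27294097],
       [  0.        ,   0.        ,   1.        ]]), 'k1': -0.045623077194765015, 'R': array([[ 0.33488353,  0.9422553 ,  0.00282405],
       [ 0.89593435, -0.31934609,  0.30873891],
       [ 0.29181272, -0.10086141, -0.95114263]]), 't': array([-149.98892773, -501.58029196,  196.12584652])}
pad proj (np.float64(246.26172420387005), np.float64(206.24919249102564)) (np.float64(255.02399866490057), np.float64(207.0969049203341))
```

View pics/w1.png

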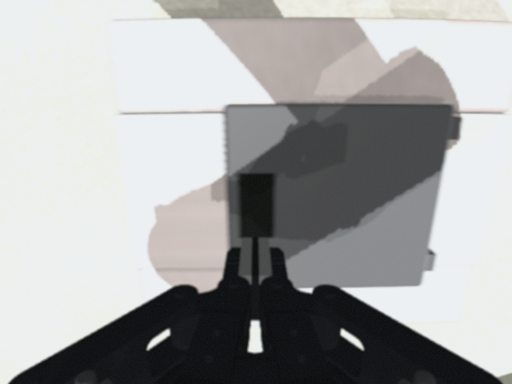

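```bash
python3 - <<'E'
from h import *
arm.get_image("top");arm.get_image("top")
c=arm.camera_params("wrist");s=arm.read_state();p,d=arm.get_image("wrist");cv2.imwrite("pics/w2.png",cv2.resize(p[90:250,190:290],None,fx=5,fy=5)[:600])
print(s["position"],arm.read_state()["position"])
print("pad proj",proj("wrist",[514.7,-30.7,132],c))
import pickle;pickle.dump(c,open("cw2.pkl","wb"))
cv2.imwrite("pics/w2.png",cv2.resize(p[130:250,190:290],None,fx=5,fy=5))
E
```

```text
[515.26187366 -28.9184026  374.0086856 ] [514.68712168 -30.21787287 374.40969161]
pad proj (np.float64(253.11546688733128), np.float64(207.43441938167857))
```

View pics/w2.png

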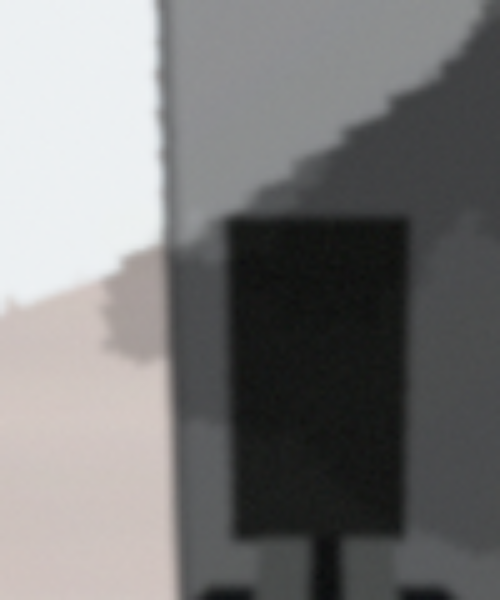

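```bash
python3 -m jog '[[[0,0,25,0],[0,0,50,0],[0,0,58,0],[0,0,58,0],[0,0,58,0]]]'; python3 -m jog '[[[0,0,5,0],[0,0,10,0],[0,0,14,0],[0,0,14,0],[0,0,14,0]]]'
```

```text
clock: 2.17
position: [514.8, -30.5, 317.6]
ee_rot: [0.172, 0.985, 0.001, -0.001]
contact_force: [-0.4, -0.2, 0.2]
gripper_width: -0.1
clock: 2.8
position: [514.8, -30.4, 303.7]
ee_rot: [0.172, 0.985, 0.001, -0.001]
contact_force: [-0.0, -0.4, 0.7]
gripper_width: -0.1
```

```bash
python3 -m jog '[[[0,0,3,0],[0,0,6,0],[0,0,7,0],[0,0,7,0],[0,0,7,0]]]'; python3 -m jog '[[[0,0,1,0],[0,0,2,0],[0,0,3,0],[0,0,3,0],[0,0,3,0]]]'
```

```text
clock: 3.42
position: [514.8, -30.4, 296.6]
ee_rot: [0.172, 0.985, 0.001, -0.001]
contact_force: [0.3, -0.5, 1.2]
gripper_width: -0.0
clock: 4.05
position: [514.8, -30.3, 295.8]
ee_rot: [0.171, 0.985, 0.001, -0.0]
contact_force: [-5.5, -0.6, 14.5]
gripper_width: -0.2
```

```bash
python3 -m jog '[[[0,0,-60,0],[0,-10,-120,0],[0,-40,-170,0],[0,-70,-180,0],[0,-100,-180,0]]]';python3 -m jog '[[[0,-20,0,0],[0,-40,0,0],[0,-40,0,0],[0,-40,0,0],[0,-40,0,0]]]';python3 -m jog '[[[0,0,0,0],[0,0,0,0],[0,0,0,0],[0,0,0,0],[0,0,0,0]]]'; python3 - <<'E'
from h import *
c=arm.camera_params("wrist");s=arm.read_state();p,d=arm.get_image("wrist")
import pickle;pickle.dump(c,open("cw3.pkl","wb"));np.save("w3.npy",d)
cv2.imwrite("pics/w3.png",p)
p,d=arm.get_image("scene");cv2.imwrite("pics/scene3.png",cv2.resize(p[100:270,170:370],None,fx=4,fy=3.5*8/7))
p,d=arm.get_image("top");cv2.imwrite("pics/top3.png",cv2.resize(p[100:275,150:350],None,fx=3.4,fy=3.4));np.save("t3.npy",d)
E
```

```text
clock: 4.68
position: [480.6, -125.4, 476.9]
ee_rot: [0.171, 0.985, 0.001, 0.001]
contact_force: [-0.2, 0.0, -0.2]
gripper_width: -0.0
clock: 5.3
position: [467.4, -162.5, 476.6]
ee_rot: [0.171, 0.985, 0.001, 0.001]
contact_force: [-0.4, -0.2, 0.7]
gripper_width: 0.2
clock: 5.92
position: [467.3, -162.5, 476.7]
ee_rot: [0.171, 0.985, 0.001, 0.001]
contact_force: [0.2, -0.1, -0.7]
gripper_width: -0.3
```

View pics/w3.png

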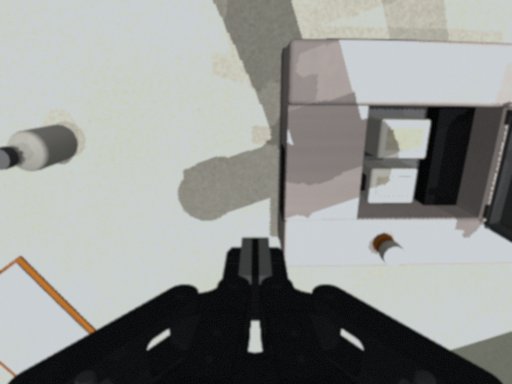

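View pics/scene3.png

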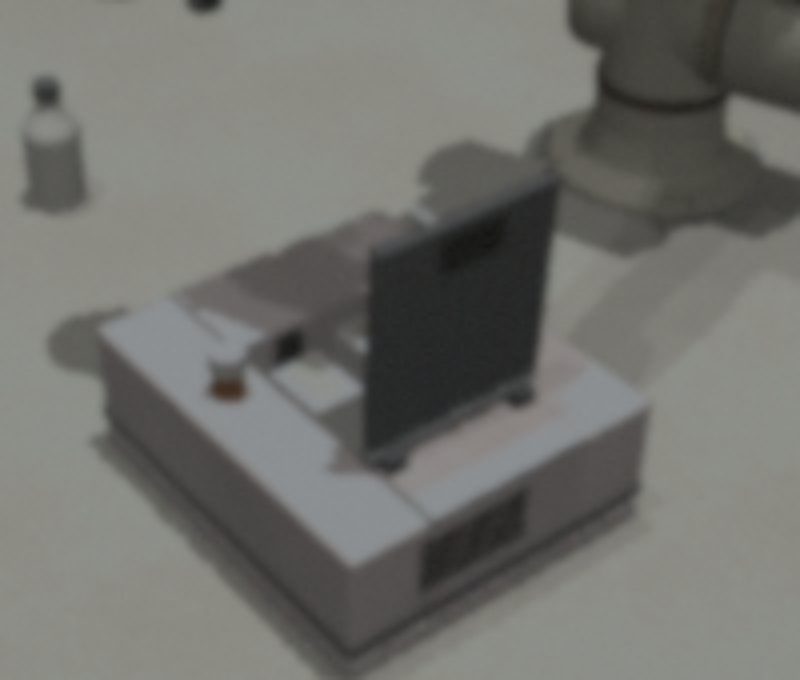

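View pics/top3.png

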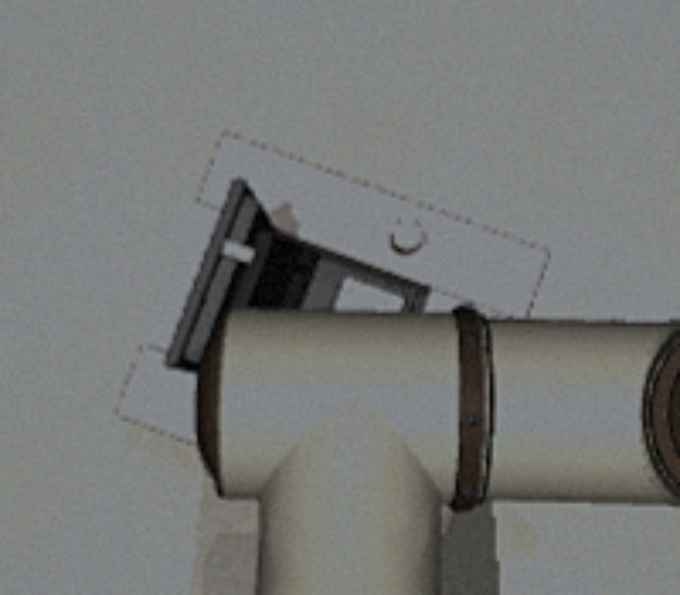

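```bash
python3 - <<'E'
from h import *
import pickle
c=pickle.load(open("cw3.pkl","rb"));d=np.load("w3.npy")
for u,v in [(405,138),(375,140),(392,185),(400,195),(415,140),(390,180),(330,150),(330,240),(430,80)]:
    print((u,v),atd("wrist",u,v,d[v,u],c).round(1))
ey=np.array([.335,.942]);ex=np.array([.942,-.335]);o=np.array([533.1,21.1])
# classify all points in local frame
pts=[];
for v in range(100,225,2):
    for u in range(355,440,2):
        if d[v,u]>0:
            P=atd("wrist",u,v,d[v,u],c);l=P[:2]-o;pts.append([l@ex,l@ey,P[2]])
pts=np.array(pts)
for sx in (-29,29):
    m=(abs(pts[:,0]-sx)<15)&(abs(pts[:,1]+30)<18);print(sx,m.sum(),np.median(pts[m,2]),pts[m,2].std())
t=np.load("t3.npy")
for x,y in [(300,400),(220,400),(210,300),(450,400),(600,400),(240,190)]:
    u,v=int(150+x/3.4),int(100+y/3.4);print((x,y),atd("top",u,v,t[v,u]).round(0))
E
```

```text
(405, 138) [494.2   4.5 106.2]
(375, 140) [488.2 -24.3  95.4]
(392, 185) [547.4 -17.   95.9]
(400, 195) [563.2 -10.3  95.8]
(415, 140) [499.9  14.5 106.9]
(390, 180) [540.7 -17.9  95.5]
(330, 150) [478.2 -78.7 110.8]
(330, 240) [ 584.3 -107.4  109.9]
(430, 80) [442.3  41.  108.8]
-29 207 106.73751660181046 0.8205081698236493
29 178 94.66610534727693 0.7415207376720988
(300, 400) [471.  18. 643.]
(220, 400) [471.  51. 643.]
(210, 300) [542. 100. 272.]
(450, 400) [472. -43. 642.]
(600, 400) [ 473. -104.  641.]
(240, 190) [622.  79. 282.]
```

```bash
python3 -m jog '[[[7,41,0,0],[14,82,10,0],[21,123,40,0],[28.5,165,90,0],[28.5,165,130,0]]]';python3 -m jog '[[[0,0,15,0],[0,0,30,0],[0,0,30,0],[0,0,30,0],[0,0,30,0]]]'; python3 - <<'E'
from h import *
s=arm.read_state();print(s["position"]-np.array([495.7,2.5,279]))
p,d=arm.get_image("scene");cv2.imwrite("pics/scene4.png",cv2.resize(p[60:260,150:370],None,fx=3.5,fy=3))
E
```

```text
clock: 6.7
position: [496.7, 4.8, 345.9]
ee_rot: [0.169, 0.986, 0.002, 0.002]
contact_force: [-0.3, -0.8, -0.6]
gripper_width: -0.1
clock: 7.32
position: [497.0, 4.9, 316.8]
ee_rot: [0.169, 0.986, 0.002, 0.003]
contact_force: [0.1, 0.1, 0.6]
gripper_width: -0.2
[ 1.31072937  2.355166   37.79061082]
```

View pics/scene4.png

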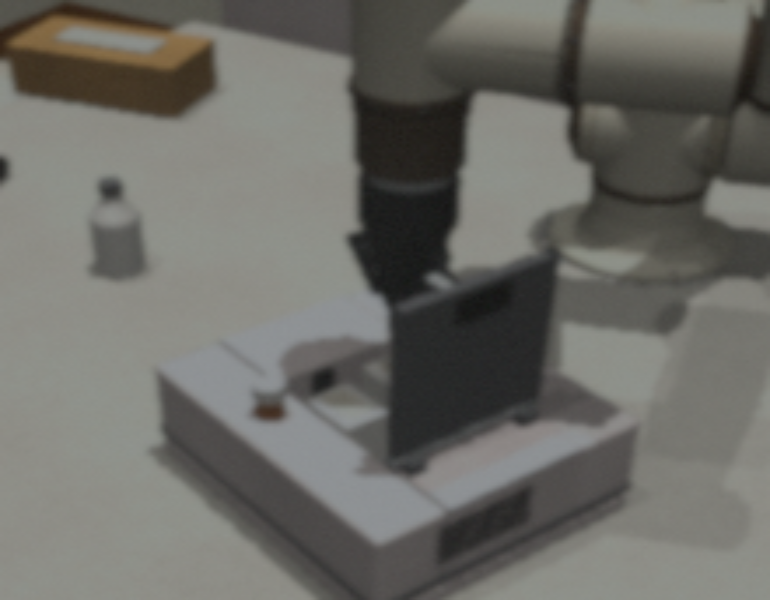

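```bash
python3 -m jog '[[[0,-1,15,0],[0,-2,30,0],[0,-2,36,0],[0,-2,40,0],[0,-2,44,0]]]';python3 -m jog '[[[0,0,2,0],[0,0,4,0],[0,0,6,0],[0,0,7,0],[0,0,7,0]]]'
```

```text
clock: 8.0
position: [496.3, 2.9, 273.1]
ee_rot: [0.169, 0.986, 0.002, 0.002]
contact_force: [-3.2, -0.9, 4.2]
gripper_width: -0.3
clock: 8.62
position: [496.2, 3.0, 268.3]
ee_rot: [0.169, 0.986, 0.002, 0.003]
contact_force: [-8.7, 1.7, 17.8]
gripper_width: -0.1
```

```bash
python3 -m jog '[[[0,-5,-50,0],[0,-20,-110,0],[0,-60,-170,0],[0,-110,-220,0],[0,-150,-225,0]]]'; python3 - <<'E'
from h import *
arm.get_image("top");arm.get_image("top")
c=arm.camera_params("wrist");p,d=arm.get_image("wrist");cv2.imwrite("pics/w5.png",p)
ey=np.array([.335,.942]);ex=np.array([.942,-.335]);o=np.array([533.1,21.1])
pts=[]
for v in range(0,384,2):
    for u in range(0,512,2):
        if d[v,u]>0:
            P=atd("wrist",u,v,d[v,u],c);l=P[:2]-o;pts.append([l@ex,l@ey,P[2]])
pts=np.array(pts)
for sx in (-29,29):
    m=(abs(pts[:,0]-sx)<15)&(abs(pts[:,1]+30)<18);print(sx,m.sum(),np.median(pts[m,2]),pts[m,2].std())
m=(abs(pts[:,0])<70)&(pts[:,1]>40)&(pts[:,2]>130);print(m.sum(),pts[m].max(0),pts[m].min(0))
s=arm.read_state();print(s["position"])
E
```

```text
clock: 9.25
position: [445.2, -139.8, 496.0]
ee_rot: [0.168, 0.986, 0.002, 0.007]
contact_force: [1.2, -0.6, -0.1]
gripper_width: -0.0
-29 177 94.60745271585711 0.7549187565054397
29 151 94.75797211363516 0.798303505304037
1325 [ 69.63693044  78.55501605 216.11547707] [-69.99332734  61.80256866 130.12476159]
[ 444.69461871 -140.50347029  493.94246173]
```

View pics/w5.png

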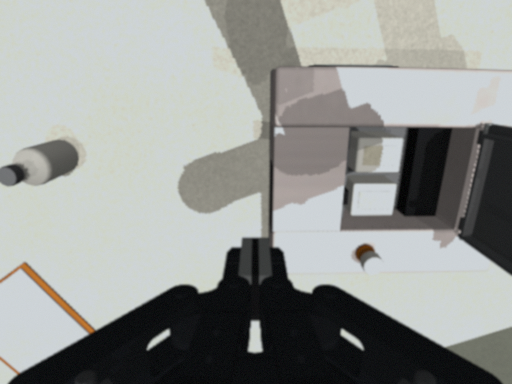

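```bash
python3 -m jog '[[[0,0,-40,0],[-5,45,-45,0],[-10,105,-45,0],[-15,165,-45,0],[-20,220,-45,0]]]'; python3 -m jog '[[[-4,45,0,0],[-9,90,0,0],[-9,94,0,0],[-9,94,0,0],[-9,94,0,0]]]'; python3 - <<'E'
from h import *
ey=np.array([.335,.942]);ex=np.array([.942,-.335]);o=np.array([533.1,21.1])
s=arm.read_state();l=s["position"][:2]-o;print(l@ex,l@ey,s["position"][2],s["joints"])
p,d=arm.get_image("scene");cv2.imwrite("pics/scene6.png",cv2.resize(p[20:260,150:370],None,fx=3.3,fy=2.5))
E
```

```text
clock: 10.02
position: [537.9, 63.1, 539.3]
ee_rot: [0.17, 0.986, 0.002, 0.005]
contact_force: [0.9, -0.8, 0.3]
gripper_width: -0.3
clock: 10.65
position: [577.5, 148.1, 540.1]
ee_rot: [0.17, 0.985, 0.002, 0.005]
contact_force: [-1.4, 0.2, -0.6]
gripper_width: 0.1
-0.738861612976623 134.47699939804733 540.0895541277432 [ 0.52302282  0.27430153  0.17820297  0.00297374 -1.46408035 -2.43545207]
```

View pics/scene6.png

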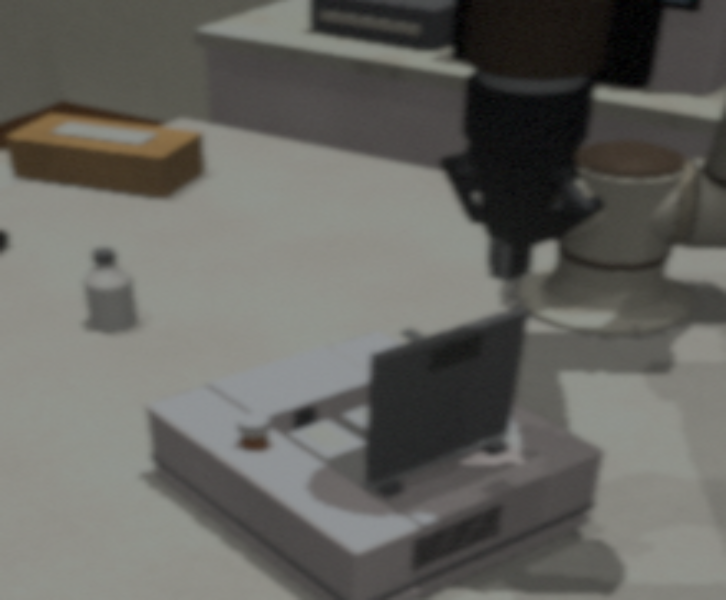

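```bash
python3 -m jog '[[[0,0,40,0],[0,0,80,0],[0,0,102,0],[0,0,102,0],[0,0,102,0]]]'; python3 -m jog '[[[0,-10,0,0],[0,-20,0,0],[0,-28,0,0],[0,-34,0,0],[0,-34,0,0]]]'; cat > l.py <<'E'
from h import *
ey=np.array([.335,.942]);ex=np.array([.942,-.335]);o=np.array([533.1,21.1])
s=arm.read_state();l=s["position"][:2]-o;print("local",l@ex,l@ey,"tip",s["position"][2]-173,s["contact_force"])
E
python3 l.py
python3 - <<'E'
from h import *
p,d=arm.get_image("scene");cv2.imwrite("pics/scene7.png",cv2.resize(p[50:260,180:350],None,fx=4,fy=2.8))
E
```

```text
clock: 11.32
position: [578.7, 147.7, 440.2]
ee_rot: [0.17, 0.985, 0.003, 0.007]
contact_force: [1.4, -0.0, -0.5]
gripper_width: 0.1
clock: 11.95
position: [567.2, 115.3, 440.2]
ee_rot: [0.17, 0.985, 0.003, 0.007]
contact_force: [0.7, 0.9, 0.0]
gripper_width: -0.3
local 0.5982574810729583 100.19065085723533 tip 267.1567175615606 [0.70544532 0.92797394 0.02378339]
```

View pics/scene7.png

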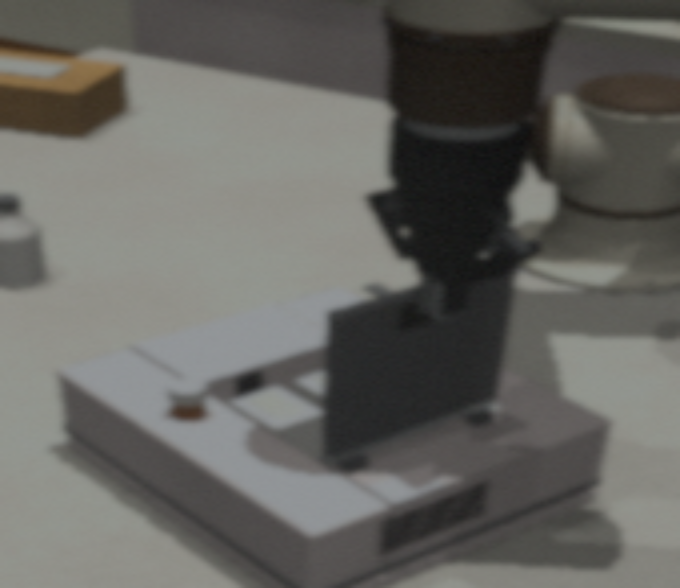

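```bash
python3 -m jog '[[[0,-10,0,0],[0,-20,2,0],[0,-30,4,0],[0,-40,7,0],[0,-50,11,0]]]'; python3 l.py
python3 - <<'E'
from h import *
p,d=arm.get_image("scene");cv2.imwrite("pics/scene8.png",cv2.resize(p[50:260,180:350],None,fx=4,fy=2.8))
E
```

```text
clock: 12.62
position: [550.4, 67.8, 428.5]
ee_rot: [0.17, 0.985, 0.003, 0.007]
contact_force: [0.8, 0.3, 1.1]
gripper_width: 0.2
local 0.711622503488828 49.76351277812973 tip 255.52095752495904 [0.75833131 0.31762964 1.0828986 ]
```

View pics/scene8.png

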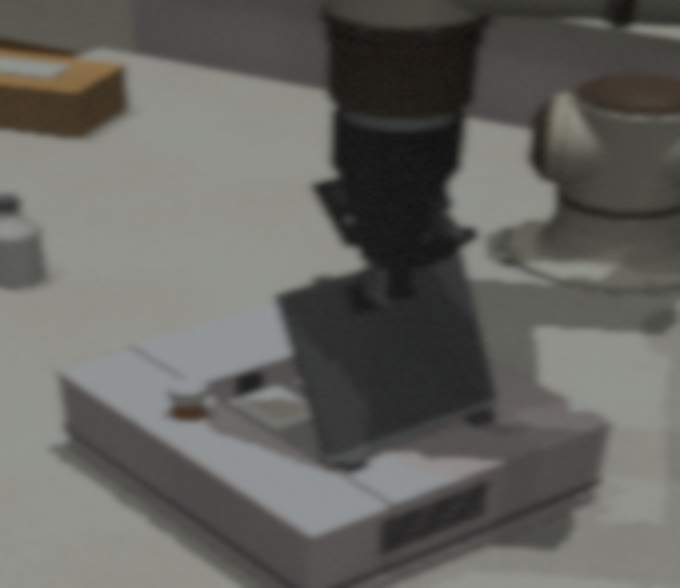

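```bash
python3 -m jog '[[[0,-11,3,0],[0,-22,8,0],[0,-32,14,0],[0,-41,21,0],[0,-49,28,0]]]'; python3 l.py;  python3 -m jog '[[[0,-7,7,0],[0,-13,14,0],[0,-19,21,0],[0,-23,28,0],[0,-27,36,0]]]'; python3 l.py
python3 - <<'E'
from h import *
p,d=arm.get_image("scene");cv2.imwrite("pics/scene9.png",cv2.resize(p[50:260,180:350],None,fx=4,fy=2.8))
E
```

```text
clock: 13.3
position: [533.6, 20.3, 399.1]
ee_rot: [0.171, 0.985, 0.003, 0.006]
contact_force: [0.3, 0.5, 2.9]
gripper_width: 0.2
local 0.7245234723896954 -0.6374910411545454 tip 226.12120900246498 [0.29231257 0.46190712 2.89288099]
clock: 13.92
position: [524.9, -5.3, 362.5]
ee_rot: [0.171, 0.985, 0.003, 0.006]
contact_force: [-1.2, 0.2, 2.2]
gripper_width: -0.2
local 1.1240329160813063 -27.62565347276795 tip 189.49230562805656 [-1.2329623   0.20513313  2.16870255]
```

View pics/scene9.png

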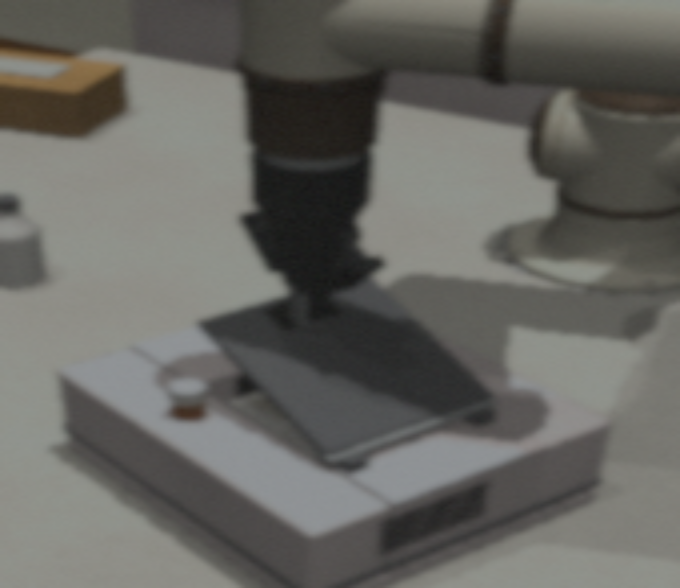

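```bash
python3 -m jog '[[[0,-6,11,0],[0,-12,22,0],[0,-17,33,0],[0,-21,44,0],[0,-24,54,0]]]'; python3 l.py;  python3 -m jog '[[[0,0,3,0],[0,0,6,0],[0,0,9,0],[0,0,10,0],[0,0,10,0]]]'; python3 l.py
```

```text
clock: 14.6
position: [516.9, -28.2, 306.4]
ee_rot: [0.171, 0.985, 0.002, 0.005]
contact_force: [-0.6, 1.0, 1.8]
gripper_width: -0.3
local 1.2902876097428573 -51.889799409724105 tip 133.38822910392918 [-0.556273    1.0145055   1.84127103]
clock: 15.22
position: [516.8, -28.4, 296.4]
ee_rot: [0.171, 0.985, 0.002, 0.005]
contact_force: [-1.5, -1.8, 2.5]
gripper_width: 0.1
local 1.2177427869739028 -52.04276806380352 tip 123.44946415995389 [-1.45273608 -1.7849612   2.51936785]
```

Press on until the force shows the stop, as in the first press.

```bash
python3 -m jog '[[[0,0,1,0],[0,0,2,0],[0,0,3,0],[0,0,3.5,0],[0,0,3.5,0]]]'; python3 l.py
```

```text
clock: 15.85
position: [516.8, -28.3, 295.9]
ee_rot: [0.171, 0.985, 0.002, 0.006]
contact_force: [-6.9, 0.2, 18.7]
gripper_width: 0.2
local 1.1960290762971184 -51.96569089511759 tip 122.93013942589442 [-6.94314931  0.22584119 18.71458633]
```

Firm stop at 18.7 N; release straight up and clear.

```bash
python3 -m jog '[[[0,0,-15,0],[0,0,-40,0],[0,0,-90,0],[0,-30,-140,0],[0,-80,-170,0]]]'; python3 -m jog '[[[0,-50,0,0],[0,-100,0,0],[0,-130,0,0],[0,-130,0,0],[0,-130,0,0]]]'; python3 -m jog '[[[0,0,0,0],[0,0,0,0],[0,0,0,0],[0,0,0,0],[0,0,0,0]]]'; python3 - <<'E'
from h import *
c=arm.camera_params("wrist");p,d=arm.get_image("wrist");cv2.imwrite("pics/w10.png",p)
ey=np.array([.335,.942]);ex=np.array([.942,-.335]);o=np.array([533.1,21.1])
pts=[]
for v in range(0,384,2):
    for u in range(0,512,2):
        if d[v,u]>0:
            P=atd("wrist",u,v,d[v,u],c);l=P[:2]-o;pts.append([l@ex,l@ey,P[2]])
pts=np.array(pts)
for y in (-60,-30,0,30,60):
    m=(abs(pts[:,0])<50)&(abs(pts[:,1]-y)<8);print(y,m.sum(),np.median(pts[m,2]) if m.any() else None)
p,d=arm.get_image("scene");cv2.imwrite("pics/scene10.png",cv2.resize(p[50:350,120:470],None,fx=2,fy=2))
print(arm.read_state()["contact_force"])
E
```

```text
clock: 16.48
position: [488.3, -103.9, 468.0]
ee_rot: [0.169, 0.986, 0.003, 0.008]
contact_force: [0.9, -1.0, -0.8]
gripper_width: -0.1
clock: 17.1
position: [445.2, -226.1, 466.7]
ee_rot: [0.169, 0.986, 0.003, 0.008]
contact_force: [0.4, 1.2, 0.1]
gripper_width: 0.1
clock: 17.73
position: [445.2, -226.0, 466.8]
ee_rot: [0.169, 0.986, 0.003, 0.008]
contact_force: [0.4, -0.1, 0.9]
gripper_width: 0.1
-60 448 132.00721261305566
-30 336 131.75328297534676
0 264 131.6357926729605
30 0 None
60 0 None
[ 0.64951694  0.73165664 -0.00714964]
```

View pics/w10.png

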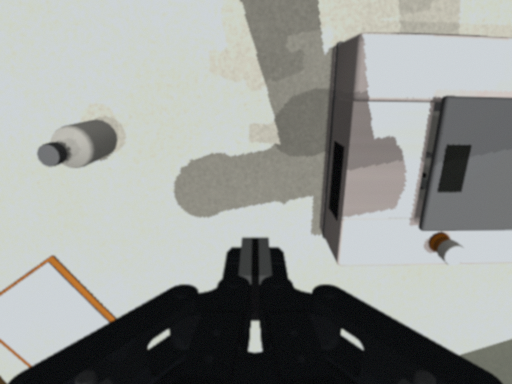

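View pics/scene10.png

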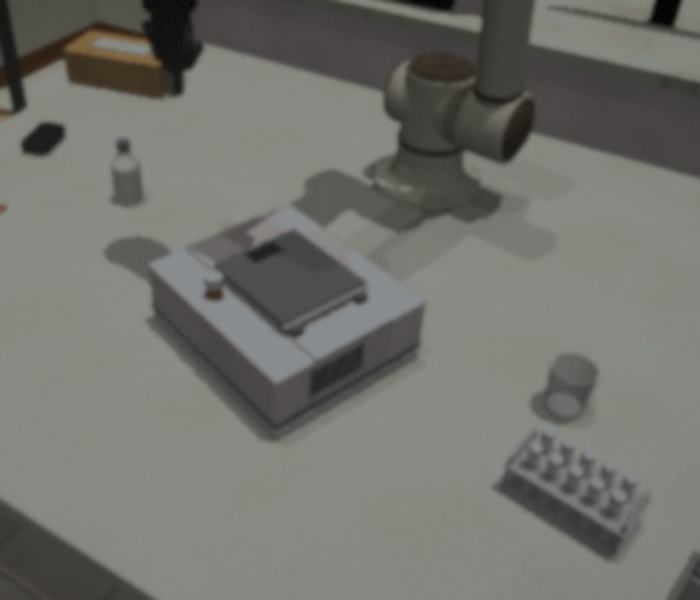

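The cover is level at 132 mm and has stayed shut 1.9 s after release. The bystanders stand undisturbed and the arm is clear.

```bash
python3 -c "
from bench import arm
print(arm.job_done())"
```

```text
the job is handed in; nothing more can be done
None
```

The job is done and handed in after about 18 s of the 51 s allowed. No verdict comes back, so what follows rests on my own checks.

- **Opening:** I pressed the cover on its pad to the stop, reading 14.5 N vertically. It popped open to upright by itself.
- **Cartridge:** The nearer cartridge stood about 11.7 mm too high. I pushed it down to its firm stop, reading 17.8 N. The wrist depth image then showed it at 94.6 mm against 94.8 mm for its neighbour.
- **Closing:** I pushed the cover over from behind and pressed it to the stop, reading 18.7 N. It stayed shut after release.

**Last checks:** About 2 s after release the cover's top face measured 131.6 to 132.0 mm along the part in view, against 132 mm when latched. The strips nearest the hinge were out of that view. The vial, bottle, beaker and rack look undisturbed in the pictures, though I did not measure their positions again. The arm stood clear, with less than 1 N on each axis. No check failed or disagreed.

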